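# Show the four sides of a casting to the surface reader

## Robot

A 6-joint arm with a two-finger parallel gripper is mounted at the origin on the work surface. World frame = base frame: x ahead of the robot, y to its left, z up, the work surface at z = 0. Lengths are in m, angles in rad, forces in N, time in s.
With the tool pointing down it reaches from about 0.35 to 0.925 m from the base axis. Payload 6.4 kg.
Tool frame: the origin (TCP) lies at the very end of the fingers, on their centre line; the grasp point (between the pads) lies 19 mm behind it; z points along the fingers, y is the line along which they close (so a half turn about z gives the same grasp; the last joint's range is limited). The gripper opens to 94 mm and grips with 3 to 60 N. Pads are 16 mm wide; open, the fingers measure 119 mm over their backs; the gripper's body (75 mm by 177 mm) begins 78 mm behind the grasp point.
Start: joints at [1.02, 0.245, 1.558, -0, 1.339, -0.174], TCP at [0.239, 0.604, 0.205] pointing down, gripper open.
Joint ranges: [-3.13, 3.13], [-1.02, 2.26], [0.13, 2.54], [-0.95, 4.09], [0.21, 2.88], [-2.74, 2.74]. Speed limits (rad/s): [2.57, 2.57, 3.14, 3.14, 3.14, 3.14].

## Interface

Orientations are given as a unit quaternion [x, y, z, w].
In Python, from plant import get_state, read_camera, hand_in, spot_in, outline_of, tip_of gives the robot as it stands.
- The arm moves only by the tool arm_command, never from a script. Its argument "plan" is a list that holds one entry, the list of rows, each a list of 7 numbers: the turn, a rotation vector about the tool's x, y, z in units of 10 degrees (1.0 is 10 degrees), then the shift along the tool's x, y, z in m, then the finger opening in m, from 0 to 0.094. A call has 1 to 20 rows; each row is the pose to reach, as a shift and turn from the pose commanded when the call began, along the tool's axes at that moment; what a row does not reach only later rows make up. A row lasts 1/8 s, in which the tool goes at most 62.5 mm and 10.7 degrees, less where a joint would pass 70% of its speed; a pose out of reach is approached as far as the arm can. A call with a gripper value outside its range is refused whole. The fingers move at their own pace and stop on an object; the grip force is fixed at half the most. Time passes only in rows, so rows that repeat a pose let the fingers close. It gives the time, the measured TCP pose, the force, the opening and the grip force at its end, in the units of the state.
- get_state(): the state, without advancing time (a new reading comes with each control period).
- read_camera(name): name is "side" or "top" or "wrist"; returns a dict with "color" (480x640x3 uint8, red, green, blue), "fx", "fy", "cx", "cy" (pixels), "distortion" ([k1, k2, p1, p2, k3] as OpenCV has them; the pictures are not rectified), "R" (3x3) and "t" (3): a world point X has camera coordinates R X + t. Camera axes: x right, y down, z forward; pixel columns grow to the right and rows downward; lengths in m; the calibration is good to about 2 mm. A picture is of the moment at which its call begins. There is no depth.
- hand_in(): hands the job in; it is judged then, once.
Trained networks look in the newest picture that a camera, given by its name, has taken for a name from the list of things; names that differ only in an ending like _2 or _b are one class to them, and where a whole thing is asked for, a point or a joint stands for the part that bears it (a point fixed in the world has none). Each returns a list of dicts, best first, with "score" (0 to 1); they miss things now and then, are a little off and sometimes report something else, mostly with a low value. They report only what shows in the picture. A call takes as long as a camera call.
- spot_in(camera, query): "bbox" ([left, top, right, bottom] in pixels, round what is visible of it).
- outline_of(camera, query): "mask" (480x640 bool, what is visible of it) and "bbox" ([left, top, right, bottom] in pixels, round what is visible of it).
- tip_of(camera, query): "pixel" ([column, row] in pixels: a listed point, or the origin of a listed thing).
The state is a dict: "time_s": time; "joints": joint angles; "joint_velocities": joint speeds; "joint_torque": joint torques, N m; "tool_pos": TCP position; "orientation": TCP orientation; "contact_force": force on the tool from outside, world axes, zero at the start; "wrist_torque": the same for the moment, N m; "gripper_width": finger opening in m; "gripper_force": force on a finger pad.
Only numpy, scipy, OpenCV 4.12 (cv2) and the standard library are available. Lean on these libraries where they do the work, as an engineer would, in place of code of your own. Each camera call takes 0.05 s, during which the arm holds its last target. There are 200 camera calls.

## Task

Inspect the aluminium housing that carries the coloured marks: hold it close in front of the tilted reader's window, right way up, the side shown square to the glass and clear of the fingers, first with the magenta side and then with the yellow side facing the window, keeping still about half a second each. Stand it on the round pad, let go, take it by its other two sides, and show the blue side and then the green side in the same way. Finally leave it standing upright in the green tray, without shifting any of the other things or bumping the reader, the stand or the tall cylinder.

Things in the scene. Friction and masses are not known exactly. Their poses are not given: they have to be found in the camera images.
- housing: Casting to inspect: loose aluminium block 52 x 52 x 62 mm tall, about 0.32 kg, dark round boss (33 mm wide, 6 mm high) on top, upright at any yaw. Round colour mark (34 mm) on each side, and a bar of that colour along that edge of the top: magenta +x, yellow -x, blue +y, green -y. Origin: centre of underside; z up. Grip two opposing sides from above; the fingers cover those sides.
- side_magenta: The magenta side of the housing: its 2 mm cover plate, 46 x 58 mm, fixed to it, with the round magenta mark. Origin: centre of its outer face, at (26, 0, 31) mm in the housing's frame; x points out of the side
- side_yellow: The yellow side of the housing: its 2 mm cover plate, 46 x 58 mm, fixed to it, with the round yellow mark. Origin: centre of its outer face, at (-26, 0, 31) mm in the housing's frame; x points out of the side
- side_blue: The blue side of the housing: its 2 mm cover plate, 46 x 58 mm, fixed to it, with the round blue mark. Origin: centre of its outer face, at (0, 26, 31) mm in the housing's frame; x points out of the side
- side_green: The green side of the housing: its 2 mm cover plate, 46 x 58 mm, fixed to it, with the round green mark. Origin: centre of its outer face, at (0, -26, 31) mm in the housing's frame; x points out of the side
- reader: White bench reader, fixed, varied in place and yaw, ahead on the robot's right, its window facing back towards the robot (yaw 60 to 92 degrees). Origin: on the bench, straight below the window's centre. Base 150 x 120 x 45 mm, from 55 to 175 mm behind the origin (its -y), with a post 45 x 35 mm, 170 mm tall, behind the head
- reader_head: The reader's head, 100 mm wide, 90 deep, 74 tall, round glass in a black plate in front. Origin: centre of the window, 150 mm up. y: the way it looks (the reader's +y dipped 0.35 rad = 20 degrees to the bench); x level along the window; z up along its face. A side is square when parallel to the glass: the housing leans 20 degrees, top away from the reader, its z along head z
- reader_spot (a point): The point 12 mm in front of the window's centre along the head's y; the centre of the side shown belongs here. There is no support beneath: the housing is held, with no finger on the side shown
- pad: Blue round turning pad with a black top, 110 mm across, 6 mm thick, fixed. Origin: centre of its underside; top at 6 mm
- tray: Green open tray for finished parts, 120 x 120 mm outside, walls 5 mm thick, 16 mm tall, floor 5 mm thick, fixed. Origin: centre of its underside
- stand: Retort stand, fixed: grey round foot 84 mm across, upright steel rod 12 mm thick to 300 mm height, with a clamp at 250 mm height whose arm reaches 54 mm to the stand's +x. Origin: on the bench at the rod
- cylinder: Tall closed glass measuring cylinder, fixed: blue foot 72 mm across, glass 42 mm across, top at 280 mm (rim 52 mm). Origin: centre of the foot, on the bench
- plain_housing: Bystander: a smaller unmarked casting 44 x 44 x 50 mm with a dark boss 6 mm high, near the housing. Origin: centre of its underside
- amber: Bystander: small amber bottle 30 mm across, 68 mm tall, near the housing. Origin: centre of its underside
- weight: Bystander: brass calibration weight 28 mm across, 42 mm tall, near the housing. Origin: centre of its underside
- beaker: Bystander: glass beaker 66 mm across, 85 mm tall. Origin: centre of its underside
- dropper: Bystander: amber dropper with a red bulb, lying, 103 mm long, 14 mm high. Origin: on the bench under the amber tube's middle, the bulb towards its -x
- spanner: Bystander: steel spanner, 150 mm long, lying at the far edge. Origin: centre of its underside

How it is judged:
On the way, in this order (a step that is already met when the one before it is completed fails the run):
1. the magenta side is shown to the reader (contact force between the fingers and side_magenta below 0.1 N and distance between side_magenta and reader_spot below 0.01 m and angle between the x axis of housing and the y axis of reader_head, either way round below 0.14 rad and angle between the z axis of housing and the z axis of reader_head, either way round below 0.16 rad), for 0.3 s.
2. the yellow side is shown to the reader (contact force between the fingers and side_yellow below 0.1 N and distance between side_yellow and reader_spot below 0.01 m and angle between the x axis of housing and the y axis of reader_head, either way round below 0.14 rad and angle between the z axis of housing and the z axis of reader_head, either way round below 0.16 rad), for 0.3 s.
3. the housing stands on the round pad, let go (x of housing in the frame of pad between -0.04 and 0.04 m and y of housing in the frame of pad between -0.04 and 0.04 m and z of housing in the frame of pad below 0.01 m and angle between housing's own z axis and vertical below 0.1 rad and contact force between the fingers and housing below 0.1 N), for 0.2 s.
4. the blue side is shown to the reader (contact force between the fingers and side_blue below 0.1 N and distance between side_blue and reader_spot below 0.01 m and angle between the y axis of housing and the y axis of reader_head, either way round below 0.14 rad and angle between the z axis of housing and the z axis of reader_head, either way round below 0.16 rad), for 0.3 s.
5. the green side is shown to the reader (contact force between the fingers and side_green below 0.1 N and distance between side_green and reader_spot below 0.01 m and angle between the y axis of housing and the y axis of reader_head, either way round below 0.14 rad and angle between the z axis of housing and the z axis of reader_head, either way round below 0.16 rad), for 0.3 s.
At the end, for the whole second after the job is handed in: The marked housing stands upright (0.1 rad) on the tray's floor, within 40 mm of its centre (x, y), released, at rest. Sides were shown within 10 mm of the spot, parallel to the glass within 0.14 rad, upright to 0.16 rad, no finger on them, 0.3 s; the pad stop within 40 mm of its centre (x of housing in the frame of tray between -0.04 and 0.04 m and y of housing in the frame of tray between -0.04 and 0.04 m and z of housing in the frame of tray below 0.01 m and angle between housing's own z axis and vertical below 0.1 rad and contact force between the fingers and housing below 0.1 N and linear speed of housing below 0.02 m/s); the robot touches nothing.
It fails at once if a bystander (plain housing, amber bottle, weight, beaker, dropper, spanner) is shifted by over 20 mm (distance of any of plain_housing, amber, weight, beaker, dropper, spanner from where it was at the start of the episode above 0.02 m).
It fails at once if the reader is bumped (over 12 N) (contact force between reader and anything else above 12 N).
It fails at once if the stand is bumped (over 12 N) (contact force between stand and anything else above 12 N).
It fails at once if the cylinder is bumped (over 12 N) (contact force between cylinder and anything else above 12 N).
It also fails if it takes over 72 s, if anything falls off the work surface, if the arm or the gripper's body presses on something with over 40 N, if the wrist force passes 120 N, or if a joint passes its speed limit or range.

## Working session

There is one attempt and no reset: what is moved stays moved. The work goes in short steps, Python scripts to look and compute and a tool call to move; the robot and the scene stay as the last step left them, time stands still between calls to the robot, and variables do not carry over. Pictures are saved under pics/ and viewed, at most 11 in all, crops included, and the job is handed in when it is done.

Besides the shell and the picture viewer there is one more tool, called after "Emit:" by a JSON object that holds its "method" and its "body". arm_command: Moves the arm, as the interface text tells. Its arguments: {"type":"object","properties":{"plan":{"type":"array"}},"required":["plan"]}

```bash
mkdir -p pics; ls; cat > h.py <<'E'
import numpy as np, cv2, json
from plant import *
from scipy.spatial.transform import Rotation as Ro
def K(c): return np.array([[c['fx'],0,c['cx']],[0,c['fy'],c['cy']],[0,0,1.]])
def ray(c,px):
    u=cv2.undistortPoints(np.array(px,float).reshape(-1,1,2),K(c),np.array(c['distortion'])).reshape(-1,2)
    R=np.array(c['R']);t=np.array(c['t'])
    d=np.c_[u,np.ones(len(u))]@R
    return -R.T@t,d
def at_z(c,px,z):
    o,d=ray(c,px); return o+d*((z-o[2])/d[:,2])[:,None]
def proj(c,X):
    p,_=cv2.projectPoints(np.array(X,float).reshape(-1,3),cv2.Rodrigues(np.array(c['R']))[0],np.array(c['t'],float),K(c),np.array(c['distortion']));return p.reshape(-1,2)
def save(c,n): cv2.imwrite('pics/'+n,c['color'][:,:,::-1])
E
python3 - <<'E'
from h import *
print(get_state())
for n in ['side','top','wrist']:
    c=read_camera(n); save(c,n+'0.png'); print(n,c['fx'],c['t'],(-np.array(c['R']).T@c['t']).round(3))
    for q in ['housing','side_magenta','side_yellow','side_blue','side_green','reader','reader_head','reader_spot','pad','tray','stand','cylinder','plain_housing','amber','weight','beaker','dropper']:
        r=tip_of(n,q); b=spot_in(n,q)
        print(n,q,[(np.round(x['pixel']).tolist(),round(x['score'],2)) for x in r[:2]],[(np.round(x['bbox']).tolist(),round(x['score'],2)) for x in b[:1]])
E
```

```text
pics
{'time_s': 0.0, 'joints': array([ 1.01988565e+00,  2.45786946e-01,  1.55899773e+00,  4.25401251e-06,
        1.33868951e+00, -1.74063761e-01]), 'joint_velocities': array([ 8.98084291e-04,  2.21924089e-05,  9.58857139e-04, -4.95053014e-04,
       -1.86850787e-04, -1.50785012e-04]), 'joint_torque': array([-1.21951899e-05, -4.15824795e+01, -3.14608705e+01,  6.85370970e-02,
        3.31167108e-02, -1.25997822e-04]), 'tool_pos': array([0.23884961, 0.60388661, 0.20437147]), 'orientation': array([ 1.87310892e-01,  9.82300231e-01, -8.78901197e-04, -3.35532331e-04]), 'contact_force': array([ 0.25426636, -0.07933374,  0.57582509]), 'wrist_torque': array([ 0.01039604, -0.01399116,  0.02432889]), 'gripper_force': 0.0, 'gripper_width': 0.0940969858227707}
side 468.768659167438 [0.58722812 0.10571817 0.98077494] [0.425 0.828 0.671]
side housing [([351.0, 376.0], 0.63)] [([331.0, 338.0, 373.0, 392.0], 0.9)]
side side_magenta [([338.0, 371.0], 0.71), ([332.0, 153.0], 0.45)] [([332.0, 352.0, 352.0, 391.0], 0.76)]
side side_yellow [([364.0, 358.0], 0.51)] []
side side_blue [([356.0, 373.0], 0.88)
[... 2297 characters left out ...]
97.0], 0.67)]
top weight [([227.0, 349.0], 0.47)] [([219.0, 343.0, 229.0, 357.0], 0.68)]
top beaker [([225.0, 351.0], 0.47)] [([121.0, 223.0, 163.0, 257.0], 0.97)]
top dropper [([300.0, 365.0], 0.69), ([205.0, 305.0], 0.25)] [([284.0, 350.0, 334.0, 373.0], 0.65)]
wrist 369.8166637287844 [-0.6509751  -0.02496351  0.38804238] [0.178 0.629 0.384]
wrist housing [] []
wrist side_magenta [] []
wrist side_yellow [] []
wrist side_blue [] []
wrist side_green [] []
wrist reader [] []
wrist reader_head [] []
wrist reader_spot [] []
wrist pad [] []
wrist tray [] []
wrist stand [] []
wrist cylinder [] []
wrist plain_housing [] []
wrist amber [] []
wrist weight [] []
wrist beaker [] []
wrist dropper [] []
```

```bash
python3 - <<'E'
import cv2,numpy as np
t=cv2.imread('pics/top0.png')
cv2.imwrite('pics/topc.png',cv2.resize(t[130:400,100:600],(800,432),interpolation=cv2.INTER_CUBIC))
cv2.imwrite('pics/toph.png',cv2.resize(t[265:365,155:265],(660,600),interpolation=cv2.INTER_CUBIC))
from plant import get_state
print(get_state()['time_s'])
E
```

```text
5.25
```

View pics/topc.png

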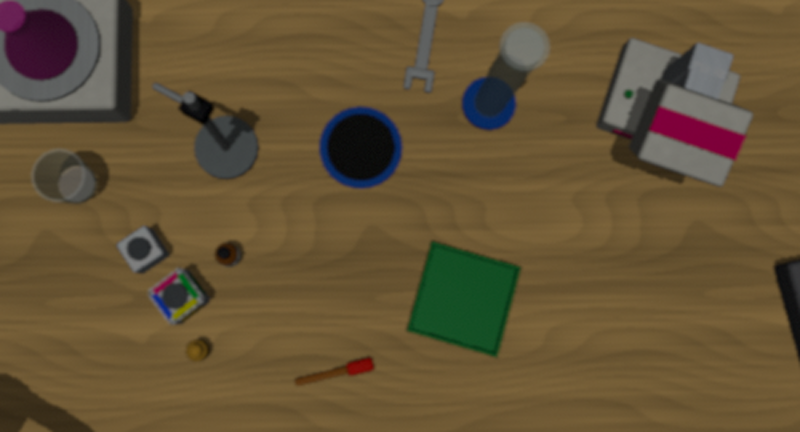

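View pics/toph.png

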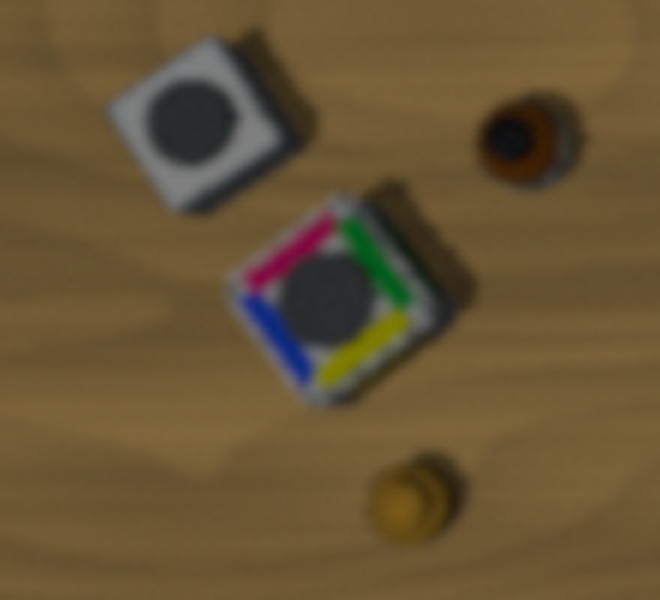

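View pics/side0.png

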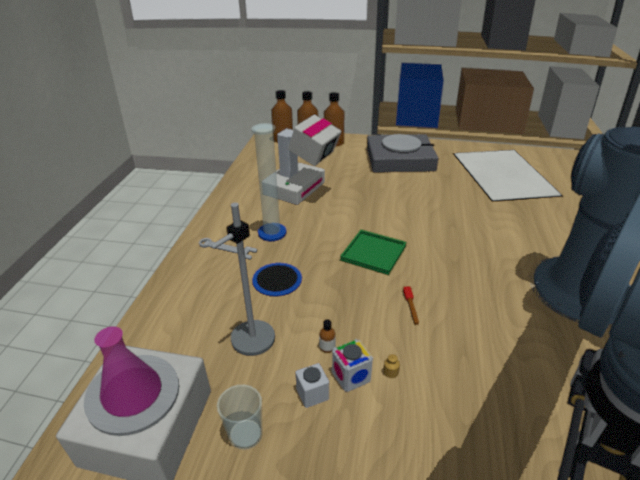

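The top picture shows the housing at (209,315) with amber, weight and plain casting close by, stand foot at (241,222), pad (325,222), cylinder (405,195), tray (390,317), reader head (525,215) facing down-left. The side view agrees with it.

```bash
cat >> h.py <<'E'
from scipy.optimize import minimize
def hullmask(c,X):
    m=np.zeros((480,640),np.uint8); p=proj(c,X); cv2.fillConvexPoly(m,np.round(cv2.convexHull(p.astype(np.float32))*16).astype(np.int32),1,shift=4); return m>0
def fit(cams,masks,pts,x0):
    def cost(p):
        s=0
        for c,m in zip(cams,masks):
            h=hullmask(c,pts(p)); s+=1-(h&m).sum()/(h|m).sum()
        return s
    best=None
    for dy in (-.15,0,.15):
        i=np.array(x0)+[0,0,dy]
        r=minimize(cost,i,method='Nelder-Mead',options=dict(initial_simplex=[i,i+[.01,0,0],i+[0,.01,0],i+[0,0,.12]],xatol=1e-4,fatol=1e-4))
        if best is None or r.fun<best.fun: best=r
    return best.x,best.fun
def box(a,b): return np.array([[x,y,z] for x in(a[0],b[0]) for y in(a[1],b[1]) for z in(a[2],b[2])])
def Rz(a): return Ro.from_euler('z',a).as_matrix()
Rd=Ro.from_euler('x',-.35).as_matrix()
def headpts(p): return box((-.05,-.09,-.037),(.05,0,.037))@(Rz(p[2])@Rd).T+[p[0],p[1],.15]
def housepts(p): return box((-.026,-.026,0),(.026,.026,.062))@Rz(p[2]).T+[p[0],p[1],0]
E
python3 - <<'E'
from h import *
C={n:read_camera(n) for n in('top','side')}; t=C['top']; s=C['side']
P=lambda c,px,z:at_z(c,[px],z)[0].round(3).tolist()
for q,px,z,ps in [('housing',(209,314.7),.068,None),('pad',(323,222),0,(279,280)),('tray',(390,316),0,(369,254)),('stand',(239,220),0,(250,340)),('cyl',(403,196),0,(274,239)),('plain',(192,290),0,(314,395)),('amber',(245,289),0,(327,350)),('weight',(227,351),0,None),('head',(520,233),.15,(326,151)),('spot',(520,245),.146,(332,150))]:
    print(q,P(t,px,z),P(s,ps,z) if ps else '')
h=P(t,(209,314.7),.068)
for q,px in dict(mag=(293,252),yel=(362,348),blu=(278,338),gre=(376,262)).items():
    v=np.array(P(t,(155+px[0]/6,265+px[1]/6),.062))-h; print(q,np.degrees(np.arctan2(v[1],v[0])).round(1),np.hypot(v[0],v[1]).round(3))
for q,f,x0 in [('reader_head',headpts,(*P(t,(520,233),.15)[:2],1.22)),('housing',housepts,(*h[:2],.73))]:
    ms=[outline_of(n,q)[0] for n in C]; print(q,[(round(m['score'],2),int(m['mask'].sum()),np.round(m['bbox']).tolist()) for m in ms])
    M=[m['mask'] for m in ms]; cs=list(C.values())
    print('both',fit(cs,M,f,x0),'top',fit(cs[:1],M[:1],f,x0))
E
```

```text
housing [0.472, 0.307, 0.068] 
pad [0.665, 0.081, 0.0] [0.658, 0.077, 0.0]
tray [0.466, -0.055, 0.0] [0.472, -0.048, 0.0]
stand [0.671, 0.259, 0.0] [0.67, 0.257, 0.0]
cyl [0.719, -0.09, 0.0] [0.708, -0.07, 0.0]
plain [0.525, 0.355, 0.0] [0.527, 0.357, 0.0]
amber [0.525, 0.245, 0.0] [0.521, 0.256, 0.0]
weight [0.399, 0.282, 0.0] 
head [0.613, -0.284, 0.15] [0.611, -0.27, 0.15]
spot [0.591, -0.284, 0.146] [0.598, -0.286, 0.146]
mag 36.3 0.019
yel -143.1 0.02
blu 129.1 0.021
gre -53.1 0.02
reader_head [(0.71, 3267, [493.0, 178.0, 570.0, 246.0]), (0.86, 1610, [287.0, 114.0, 341.0, 162.0])]
both (array([ 0.61021852, -0.28564619,  1.205515  ]), np.float64(0.19817947454983675)) top (array([ 0.61028527, -0.28424209,  1.18002951]), np.float64(0.05284552845528456))Traceback (most recent call last):
  File "<stdin>", line 10, in <module>
IndexError: list index out of range
```

```bash
cat >> h.py <<'E'
def Rdown(h): # tool down, y heading h rad
    y=np.array([np.cos(h),np.sin(h),0]); z=np.array([0,0,-1.]); return np.c_[np.cross(y,z),y,z]
HEAD=[.610,-.285,1.19]
def show(sgn,back=0,up=0,g=.016,off=(0,0,0)): # tool y = sgn*head x ; returns pos,R
    H=Rz(HEAD[2])@Rd; hx,hy,hz=H.T
    p=np.array([HEAD[0],HEAD[1],.15])+(.038+back)*hy+(g-.031)*hz+[0,0,up]+H@np.array(off)
    y=sgn*hx; z=-hz; return p,np.c_[np.cross(y,z),y,z]
def rel(p,R,p0=None,R0=None):
    if p0 is None:
        s=get_state(); p0=s['tool_pos']; R0=Ro.from_quat(s['orientation']).as_matrix()
    w=Ro.from_matrix(R0.T@R).as_rotvec(degrees=True)/10
    d=R0.T@(np.array(p)-p0)
    print(w.round(2).tolist(),d.round(4).tolist(),'rows>=',round(max(np.linalg.norm(d)/.0625,np.linalg.norm(w)/1.07),1))
E
python3 - <<'E'
from h import *
rel([.472,.307,.15],Rdown(np.radians(127.3)))
E
```

```text
[-0.0, 0.0, -5.89] [-0.3259, -0.1909, 0.0555] rows>= 6.1
```

Emit:
{"method": "arm_command", "body": {"plan": [[[0,0,-5.89,-0.326,-0.191,0.0555,0.094],[0,0,-5.89,-0.326,-0.191,0.0555,0.094],[0,0,-5.89,-0.326,-0.191,0.0555,0.094],[0,0,-5.89,-0.326,-0.191,0.0555,0.094],[0,0,-5.89,-0.326,-0.191,0.0555,0.094],[0,0,-5.89,-0.326,-0.191,0.0555,0.094],[0,0,-5.89,-0.326,-0.191,0.0555,0.072],[0,0,-5.89,-0.326,-0.191,0.0555,0.072],[0,0,-5.89,-0.326,-0.191,0.0555,0.072],[0,0,-5.89,-0.326,-0.191,0.0555,0.072]]]}}

```text
time_s: 6.75
tool_pos: [0.4715, 0.3079, 0.1502]
orientation: [-0.321, 0.947, 0.0, 0.0]
contact_force: [-0.4, -0.3, 0.6]
gripper_width: 0.072
gripper_force: 0.0
```

```bash
python3 - <<'E'
from h import *
s=get_state();print(s['time_s'],s['tool_pos'].round(4),s['joints'].round(2),s['gripper_width'])
c=read_camera('wrist');save(c,'w1.png')
print(c['R'],proj(c,[[.472,.307,.068],s['tool_pos']]))
im=c['color'].astype(int);r,g,b=im[...,0],im[...,1],im[...,2]
for n,m in dict(mag=(r>110)&(g<60)&(b>50),yel=(r>140)&(g>130)&(b<70),blu=(b>130)&(r<80)&(g<90),gre=(g>90)&(r<70)&(b<110)).items():
    k,_,st,ce=cv2.connectedComponentsWithStats(m.astype(np.uint8)); 
    for j in np.argsort(-st[1:,4])[:2]+1: print(n,st[j].tolist(),ce[j].round(1),at_z(c,[ce[j]],.062)[0].round(4))
E
```

```text
6.75 [0.4715 0.3079 0.1502] [ 0.38  0.1   1.83  0.    1.21 -1.85] 0.07204245419575878
[[-6.07161636e-01  7.94578306e-01 -2.52692019e-04]
 [ 7.72558012e-01  5.90409546e-01  2.33603695e-01]
 [ 1.85765620e-01  1.41639982e-01 -9.72331862e-01]] [[317.6770261  242.74707344]
 [319.38097447 282.37533077]]
yel [337, 213, 5, 2, 5] [339.  213.4] [0.4462 0.3069 0.062 ]
yel [335, 212, 1, 1, 1] [335. 212.] [0.4472 0.3039 0.062 ]
blu [0, 183, 56, 111, 1431] [ 32.9 241.4] [0.6061 0.1326 0.062 ]
gre [0, 0, 34, 34, 595] [11. 11.] [0.4708 0.0396 0.062 ]
gre [288, 219, 4, 2, 7] [289.7 219.6] [0.4717 0.281  0.062 ]
```

View pics/w1.png

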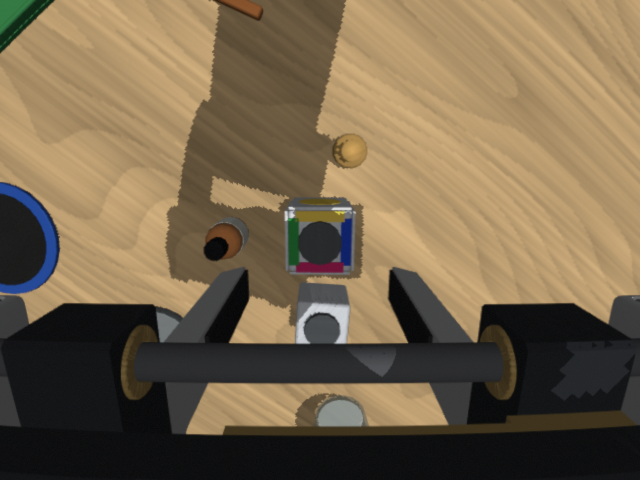

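The wrist picture shows the housing at (320,243), square to the fingers, blue right and green left, with amber (225,240) clear of the finger; descend.

Emit:
{"method": "arm_command", "body": {"plan": [[[0,0,0,0,0.0005,0.05,0.072],[0,0,0,0,0.0005,0.09,0.072],[0,0,0,0,0.0005,0.12,0.072],[0,0,0,0,0.0005,0.134,0.072],[0,0,0,0,0.0005,0.134,0.072],[0,0,0,0,0.0005,0.134,0.04],[0,0,0,0,0.0005,0.134,0.04],[0,0,0,0,0.0005,0.134,0.04],[0,0,0,0,0.0005,0.134,0.04],[0,0,0,0,0.0005,0.134,0.04],[0,0,0,0,0.0005,0.134,0.04]]]}}

```text
time_s: 8.18
tool_pos: [0.4724, 0.308, 0.0173]
orientation: [-0.32, 0.947, 0.0, 0.001]
contact_force: [-2.3, 1.8, 6.5]
gripper_width: 0.052
gripper_force: 30.0
```

```bash
python3 - <<'E'
from h import *
s=get_state();p0=s['tool_pos'];R0=Ro.from_quat(s['orientation']).as_matrix();print(p0,s['joints'])
for sg in(1,-1): print(sg);rel(*show(sg,.09,.0)); print(show(sg,.09)[0],show(sg)[0])
rel(p0+[0,0,.14],R0); rel(np.array([.40,.0,.17]),R0)
E
```

```text
[0.47239915 0.30796614 0.01729543] [ 3.76320194e-01  2.94337086e-01  1.88135456e+00  9.07050400e-04
  9.64090874e-01 -1.84598637e+00]
1
[1.04, -1.81, 5.85] [0.3088, -0.4563, -0.0754] rows>= 8.9
[ 0.50314822 -0.24222335  0.09201849] [ 0.58163583 -0.27364479  0.12287929]
-1
[2.1, 1.21, -11.95] [0.3088, -0.4563, -0.0754] rows>= 11.4
[ 0.50314822 -0.24222335  0.09201849] [ 0.58163583 -0.27364479  0.12287929]
[0.0, 0.0, 0.0] [-0.0003, 0.0, -0.14] rows>= 2.2
[0.0, 0.0, 0.0] [0.2439, -0.2011, -0.1532] rows>= 5.6
```

Emit:
{"method": "arm_command", "body": {"plan": [[[0,0,0,0,0,-0.05,0.04],[0,0,0,0,0,-0.1,0.04],[0.2,-0.36,1.17,0.03,-0.05,-0.14,0.04],[1.04,-1.81,5.85,0.309,-0.456,-0.135,0.04],[1.04,-1.81,5.85,0.309,-0.456,-0.135,0.04],[1.04,-1.81,5.85,0.309,-0.456,-0.135,0.04],[1.04,-1.81,5.85,0.309,-0.456,-0.135,0.04],[1.04,-1.81,5.85,0.309,-0.456,-0.135,0.04],[1.04,-1.81,5.85,0.309,-0.456,-0.135,0.04],[1.04,-1.81,5.85,0.309,-0.456,-0.135,0.04],[1.04,-1.81,5.85,0.309,-0.456,-0.135,0.04],[1.04,-1.81,5.85,0.309,-0.456,-0.135,0.04],[1.04,-1.81,5.85,0.309,-0.456,-0.075,0.04],[1.04,-1.81,5.85,0.309,-0.456,-0.075,0.04],[1.04,-1.81,5.85,0.309,-0.456,-0.075,0.04]]]}}

```text
time_s: 10.05
tool_pos: [0.5027, -0.2424, 0.0918]
orientation: [0.186, 0.967, -0.034, 0.17]
contact_force: [0.6, -1.0, -2.9]
gripper_width: 0.0517
gripper_force: 30.0
```

```bash
python3 - <<'E'
from h import *
s=get_state();print(s['tool_pos'],s['joints'].round(2),s['gripper_width'])
c=read_camera('wrist');save(c,'w2.png'); t=read_camera('top')
r=tip_of('wrist','reader_head');print([(x['pixel'],x['score']) for x in r])
r=tip_of('wrist','reader_spot');print([(x['pixel'],x['score']) for x in r])
cp=-np.array(c['R']).T@c['t'];print('cam',cp.round(3),proj(c,headpts(HEAD)).round(),proj(c,[[*HEAD[:2],.15]]))
crop=t['color'][150:330,440:640];cv2.imwrite('pics/t2.png',cv2.resize(crop[:,:,::-1],(640,576),interpolation=cv2.INTER_CUBIC))
rel(*show(1,.03,g=.0173));rel(*show(1,0,g=.0173))
E
```

```text
[ 0.50274997 -0.24237126  0.09183152] [-0.71 -0.03  2.12  0.16  0.73 -2.  ] 0.051662881666489774
[([374.3, 292.1], 0.67)]
[]
cam [ 0.389 -0.196  0.236] [[250. 549.]
 [229. 671.]
 [242. 453.]
 [213. 570.]
 [385. 550.]
 [404. 672.]
 [393. 454.]
 [421. 570.]] [[317.10290575 504.30282912]]
[-0.02, 0.01, 0.01] [-0.0587, 0.0008, -0.0002] rows>= 0.9
[-0.02, 0.01, 0.01] [-0.0887, 0.0008, -0.0001] rows>= 1.4
```

View pics/w2.png

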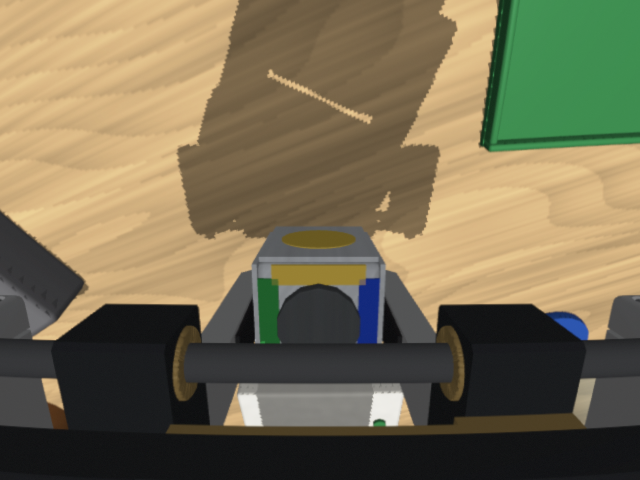

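View pics/t2.png

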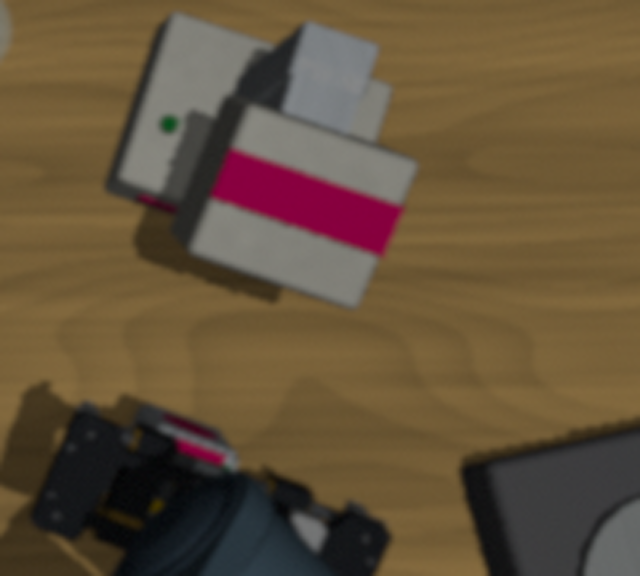

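The wrist view shows the reader base's front edge (238–402, 391) level and centred with the housing; the top crop gives head top corners (crop/3.2) for a yaw check.

```bash
python3 - <<'E'
from h import *
t=read_camera('top')
q=np.array([[190,250],[360,305],[418,160],[240,97]])/3.2+[440,150]
zf=.15+.037*np.cos(.35); zr=zf+.09*np.sin(.35)
F=at_z(t,q[:2],zf);B=at_z(t,q[2:],zr)
for a,b in((F[0],F[1]),(B[1],B[0])): d=b-a; print(np.degrees(np.arctan2(-d[1],-d[0])),np.linalg.norm(d))
print('front mid',F.mean(0),'expected',np.array([*HEAD[:2],.15])+.037*(Rz(HEAD[2])@Rd)[:,2])
print('depth',(np.linalg.norm((F.mean(0)-B.mean(0)))))
E
```

```text
70.79972200226199 0.09901706742612329
68.91432264468854 0.10269465264996595
front mid [ 0.60042537 -0.28252155  0.18475679] expected [ 0.59822158 -0.28028467  0.18475679]
depth 0.08761045152717743
```

```bash
sed -i 's/^HEAD=.*/HEAD=[.611,-.286,1.21]/' h.py; python3 - <<'E'
from h import *
rel(*show(1,.03,g=.0173));rel(*show(1,0,g=.0173))
E
```

```text
[-0.06, 0.01, -0.1] [-0.0603, -0.0009, -0.0001] rows>= 1.0
[-0.06, 0.01, -0.1] [-0.0903, -0.0004, -0.0] rows>= 1.4
```

Emit:
{"method": "arm_command", "body": {"plan": [[[-0.06,0.01,-0.1,-0.04,0,0,0.04],[-0.06,0.01,-0.1,-0.06,0,0,0.04],[-0.06,0.01,-0.1,-0.08,0,0,0.04],[-0.06,0.01,-0.1,-0.09,0,0,0.04],[-0.06,0.01,-0.1,-0.09,0,0,0.04],[-0.06,0.01,-0.1,-0.09,0,0,0.04],[-0.06,0.01,-0.1,-0.09,0,0,0.04],[-0.06,0.01,-0.1,-0.09,0,0,0.04]]]}}

```text
time_s: 11.3
tool_pos: [0.5805, -0.2739, 0.1215]
orientation: [0.177, 0.969, -0.03, 0.17]
contact_force: [-0.1, -0.6, -4.1]
gripper_width: 0.0521
gripper_force: 30.0
```

```bash
python3 - <<'E'
from h import *
s=get_state();print(s['tool_pos'],s['joints'].round(2),show(1,0,g=.0173)[0])
c=read_camera('side');t=read_camera('top')
a=cv2.resize(c['color'][90:210,270:370],(500,600),interpolation=cv2.INTER_CUBIC)
b=cv2.resize(t['color'][170:290,460:520],(300,600),interpolation=cv2.INTER_CUBIC)
cv2.imwrite('pics/s3.png',np.hstack([a,b])[:,:,::-1])
E
```

```text
[ 0.58052604 -0.27393125  0.12146833] [-0.66  0.12  1.9   0.14  0.8  -1.96] [ 0.58199734 -0.27505694  0.12410048]
```

View pics/s3.png

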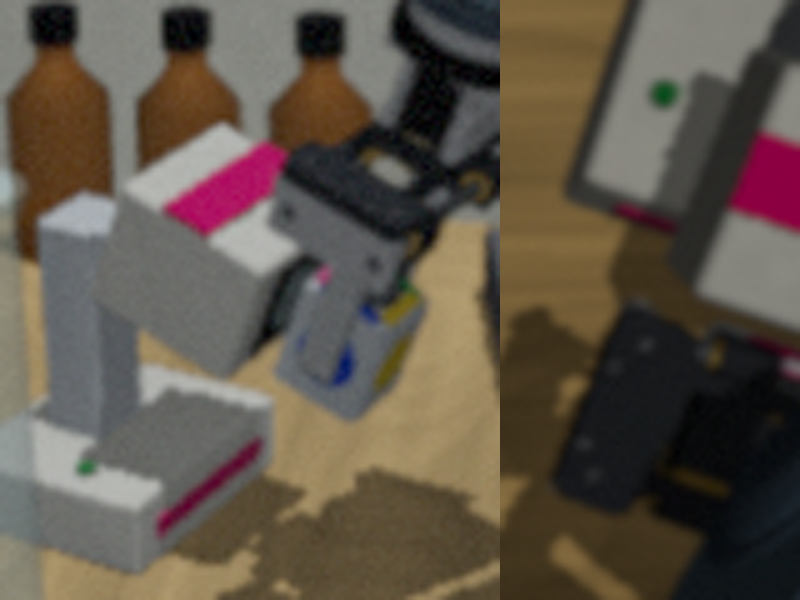

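The crop shows the housing parallel to the head with a small gap; check numerically against corners.

```bash
python3 - <<'E'
from h import *
c=read_camera('side'); s=get_state(); R=Ro.from_quat(s['orientation']).as_matrix()
y=R[:,1];z=-R[:,2];x=np.cross(y,z); b=s['tool_pos']-.0173*z
W=lambda *v: b+v[0]*x+v[1]*y+v[2]*z
print('magblue bot, blueyel bot',proj(c,[W(.026,.026,0),W(-.026,.026,0)]).round(1).tolist(),'obs 326,164.4 340.4,173.6')
H=Rz(HEAD[2])@Rd;o=np.array([*HEAD[:2],.15])
print(proj(c,[o+H@[.05,0,-.037],o+H@[.05,0,.037],o+H@[.05,-.09,.037]]).round(1).tolist(),'obs 317.6,165 322.4,145 295,127')
d=at_z(c,[[340.4,173.6]],W(-.026,.026,0)[2])[0]-W(-.026,.026,0);print(d)
print('err in head frame side centre-spot',H.T@(W(.026,0,.031)-o)*1e3, 'angles',x@-H[:,1],z@H[:,2])
rel(*show(1,0,g=.0173))
E
```

```text
magblue bot, blueyel bot [[322.6, 164.8], [338.9, 175.2]] obs 326,164.4 340.4,173.6
[[313.0, 166.8], [321.2, 144.0], [292.3, 126.0]] obs 317.6,165 322.4,145 295,127
[-2.63764966e-03 -9.20242626e-03 -5.55111512e-17]
err in head frame side centre-spot [ 0.45192261 14.2124052  -1.88776377] angles 0.9999939440363625 0.999992733629952
[0.01, -0.02, -0.01] [-0.0023, -0.0005, -0.0018] rows>= 0.0
```

Emit:
{"method": "arm_command", "body": {"plan": [[[0,0,0,-0.002,0,-0.0018,0.04],[0,0,0,-0.002,0,-0.0018,0.04],[0,0,0,-0.002,0,-0.0018,0.04],[0,0,0,-0.002,0,-0.0018,0.04],[0,0,0,-0.002,0,-0.0018,0.04],[0,0,0,0.05,0,0,0.04],[0,0,1,0.09,0,0,0.04],[0,0,2,0.09,0,0,0.04],[0,0,3,0.09,0,0,0.04],[0,0,4,0.09,0,0,0.04],[0,0,5,0.09,0,0,0.04],[0,0,6,0.09,0,0,0.04],[0,0,7,0.09,0,0,0.04],[0,0,8,0.09,0,0,0.04],[0,0,9,0.09,0,0,0.04],[0,0,10,0.09,0,0,0.04],[0,0,11,0.09,0,0,0.04],[0,0,12,0.09,0,0,0.04],[0,0,13,0.09,0,0,0.04],[0,0,14,0.09,0,0,0.04]]]}}

```text
time_s: 13.95
tool_pos: [0.5018, -0.2442, 0.0913]
orientation: [0.972, 0.162, 0.15, 0.086]
contact_force: [0.1, -0.3, -3.2]
gripper_width: 0.0519
gripper_force: 30.0
```

```bash
python3 - <<'E'
from h import *
s=get_state();print(s['joints'].round(2))
rel(*show(-1,.06,g=.0173));rel(*show(-1,0.03,g=.0173));rel(*show(-1,0,g=.0173))
E
```

```text
[-0.72 -0.03  2.12  0.18  0.74  0.41]
[-0.01, 0.01, 3.96] [0.0243, 0.0208, -0.0015] rows>= 3.7
[-0.01, 0.01, 3.96] [0.0474, 0.0399, -0.0016] rows>= 3.7
[-0.01, 0.01, 3.96] [0.0705, 0.0591, -0.0016] rows>= 3.7
```

Emit:
{"method": "arm_command", "body": {"plan": [[[0,0,1,0,0,0,0.04],[0,0,2,0,0,0,0.04],[0,0,3,0,0,-0.002,0.04],[0,0,3.96,0,0,-0.002,0.04],[0,0,3.96,0.0243,0.0208,-0.002,0.04],[0,0,3.96,0.0474,0.04,-0.002,0.04],[0,0,3.96,0.06,0.0503,-0.002,0.04],[0,0,3.96,0.0705,0.059,-0.002,0.04],[0,0,3.96,0.0705,0.059,-0.002,0.04],[0,0,3.96,0.0705,0.059,-0.002,0.04],[0,0,3.96,0.0705,0.059,-0.002,0.04]]]}}

```text
time_s: 15.32
tool_pos: [0.5813, -0.274, 0.1237]
orientation: [0.97, -0.174, 0.169, 0.03]
contact_force: [0.2, 0.4, -2.8]
gripper_width: 0.0516
gripper_force: 30.0
```

```bash
python3 - <<'E'
from h import *
s=get_state();print(s['joints'].round(2))
rel(*show(-1,0,g=.0173))
c=read_camera('side')
cv2.imwrite('pics/s4.png',cv2.resize(c['color'][90:210,270:370],(500,600),interpolation=cv2.INTER_CUBIC)[:,:,::-1])
E
```

```text
[-0.66  0.12  1.89  0.14  0.8   1.18]
[-0.01, 0.02, 0.03] [0.0011, 0.0007, -0.0001] rows>= 0.0
```

View pics/s4.png

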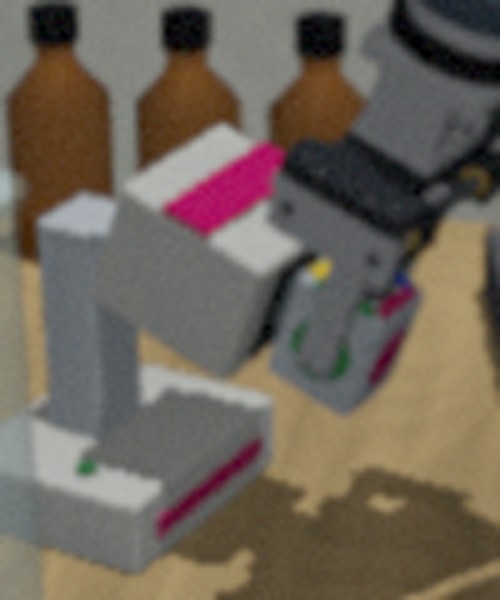

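Yellow is square and close to the window. Hold a bit more, then go to the pad.

```bash
python3 - <<'E'
from h import *
h=np.radians(-90)
rel(*show(-1,.09,g=.0173)); rel([.52,.03,.15],Rdown(h)); rel([.664,.081,.10],Rdown(h)); rel([.664,.081,.024],Rdown(h))
E
```

```text
[-0.01, 0.02, 0.03] [-0.0891, 0.0002, 0.0004] rows>= 1.4
[0.35, -1.96, -2.01] [-0.1446, -0.2639, -0.08] rows>= 5.0
[0.35, -1.96, -2.01] [-0.0512, -0.3617, 0.0068] rows>= 5.8
[0.35, -1.96, -2.01] [-0.0769, -0.3617, 0.0783] rows>= 6.0
```

Emit:
{"method": "arm_command", "body": {"plan": [[[0,0,0,0.001,0,0,0.04],[0,0,0,0.001,0,0,0.04],[0,0,0,0.001,0,0,0.04],[0,0,0,-0.045,0,0,0.04],[0,0,0,-0.09,0,0,0.04],[0.35,-1.96,-2.01,-0.1446,-0.264,-0.08,0.04],[0.35,-1.96,-2.01,-0.1446,-0.264,-0.08,0.04],[0.35,-1.96,-2.01,-0.1446,-0.264,-0.08,0.04],[0.35,-1.96,-2.01,-0.1446,-0.264,-0.08,0.04],[0.35,-1.96,-2.01,-0.1446,-0.264,-0.08,0.04],[0.35,-1.96,-2.01,-0.1446,-0.264,-0.08,0.04],[0.35,-1.96,-2.01,-0.051,-0.362,0.007,0.04],[0.35,-1.96,-2.01,-0.051,-0.362,0.007,0.04],[0.35,-1.96,-2.01,-0.051,-0.362,0.007,0.04],[0.35,-1.96,-2.01,-0.051,-0.362,0.007,0.04],[0.35,-1.96,-2.01,-0.065,-0.362,0.045,0.04],[0.35,-1.96,-2.01,-0.073,-0.362,0.066,0.04],[0.35,-1.96,-2.01,-0.073,-0.362,0.066,0.04]]]}}

```text
time_s: 17.62
tool_pos: [0.6618, 0.0805, 0.0349]
orientation: [1.0, -0.0, -0.002, 0.0]
contact_force: [0.7, 0.2, -3.6]
gripper_width: 0.0519
gripper_force: 30.0
```

```bash
python3 - <<'E'
from h import *
s=get_state();print(s['joints'].round(2))
h=np.radians(-90)
rel([.664,.081,.0235],Rdown(h)); 
c=read_camera('top'); P=outline_of('top','pad')
if P: 
    b=P[0]['bbox'];print(b,P[0]['score'],at_z(c,[[(b[0]+b[2])/2,(b[1]+b[3])/2]],.006))
E
```

```text
[-0.05  0.47  1.6  -0.    1.07  1.52]
[0.0, 0.02, -0.01] [0.0022, -0.0006, 0.0114] rows>= 0.2
[360.7, 122.4, 376.0, 188.2] 0.17 [[ 0.80716853 -0.01802184  0.006     ]]
```

Emit:
{"method": "arm_command", "body": {"plan": [[[0,0,0,0.002,0,0.006,0.04],[0,0,0,0.002,0,0.0114,0.04],[0,0,0,0.002,0,0.0114,0.04],[0,0,0,0.002,0,0.0114,0.08],[0,0,0,0.002,0,0.0114,0.08],[0,0,0,0.002,0,0.0114,0.08],[0,0,0,0.002,0,0.0114,0.08],[0,0,0,0.002,0,-0.03,0.08],[0,0,0,0.002,0,-0.07,0.08],[0,0,-1,0.002,0,-0.08,0.08],[0,0,-2,0.002,0,-0.08,0.08],[0,0,-3,0.002,0,-0.08,0.08],[0,0,-4,0.002,0,-0.08,0.08],[0,0,-5,0.002,0,-0.08,0.08],[0,0,-6,0.002,0,-0.08,0.08],[0,0,-7,0.002,0,-0.08,0.08],[0,0,-8,0.002,0,-0.08,0.08],[0,0,-9,0.002,0,-0.08,0.08],[0,0,-9,0.002,0,-0.08,0.08]]]}}

```text
time_s: 20.1
tool_pos: [0.6662, 0.0812, 0.1172]
orientation: [0.708, 0.706, -0.0, 0.001]
contact_force: [-0.4, -0.4, 0.6]
gripper_width: 0.0802
gripper_force: 0.0
```

```bash
python3 - <<'E'
from h import *
s=get_state();print(s['joints'].round(2),s['gripper_width'])
c=read_camera('wrist');save(c,'w5.png')
print(proj(c,[[.664,.081,.074],[.664,.081,.006]]).round(1))
rel([.664,.081,.0235],Rdown(0))
E
```

```text
[-0.05  0.38  1.56 -0.    1.2  -0.04] 0.0801846045882333
[[312.3 261.1]
 [313.4 236.4]]
[0.0, 0.01, -0.02] [-0.0001, -0.0023, 0.0937] rows>= 1.5
```

View pics/w5.png

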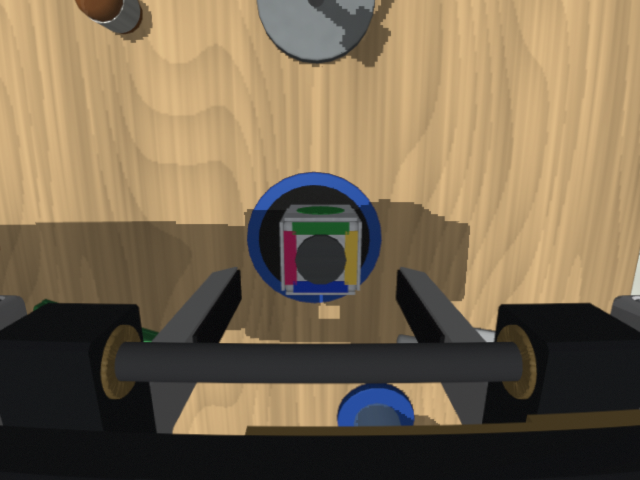

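The housing stands on the pad at (320,250), square to the fingers, blue towards the cylinder and yellow to the right.

Emit:
{"method": "arm_command", "body": {"plan": [[[0,0,0,0,0.002,0.05,0.08],[0,0,0,0,0.002,0.085,0.08],[0,0,0,0,0.002,0.0935,0.08],[0,0,0,0,0.002,0.0935,0.08],[0,0,0,0,0.002,0.0935,0.04],[0,0,0,0,0.002,0.0935,0.04],[0,0,0,0,0.002,0.0935,0.04],[0,0,0,0,0.002,0.0935,0.04],[0,0,0,0,0.002,0.0935,0.04],[0,0,0,0,0.002,0.0935,0.04],[0,0,0,0,0.002,0.0935,0.04]]]}}

```text
time_s: 21.52
tool_pos: [0.6685, 0.0811, 0.0246]
orientation: [0.707, 0.707, -0.0, 0.001]
contact_force: [-3.1, 0.3, 7.0]
gripper_width: 0.0519
gripper_force: 30.0
```

```bash
python3 - <<'E'
from h import *
s=get_state();print(s['joints'].round(2)); g=s['tool_pos'][2]-.006;print(g)
R1=show(1)[1]
Rm=Ro.from_quat(s['orientation'])
rel([.664,.081,.12],Rdown(0)); rel([.52,.03,.15],Rdown(np.radians(30)));rel([.50,-.244,.13],R1); rel(*show(1,.09,g=g))
E
```

```text
[-0.05  0.5   1.59 -0.    1.06 -0.05]
0.018552973025688146
[0.0, 0.01, -0.0] [-0.0002, -0.0044, -0.0955] rows>= 1.5
[0.0, 0.01, -3.0] [-0.0512, -0.1483, -0.1255] rows>= 3.2
[-1.21, -1.75, -6.86] [-0.3252, -0.1683, -0.1053] rows>= 6.7
[-1.21, -1.75, -6.86] [-0.3262, -0.1658, -0.0697] rows>= 6.7
```

Emit:
{"method": "arm_command", "body": {"plan": [[[0,0,0,0,0,-0.05,0.04],[0,0,0,0,0,-0.1,0.04],[0,0,-1,-0.017,-0.05,-0.125,0.04],[0,0,-2,-0.034,-0.1,-0.125,0.04],[0,0,-3,-0.051,-0.148,-0.125,0.04],[-1.21,-1.75,-6.86,-0.326,-0.168,-0.105,0.04],[-1.21,-1.75,-6.86,-0.326,-0.168,-0.105,0.04],[-1.21,-1.75,-6.86,-0.326,-0.168,-0.105,0.04],[-1.21,-1.75,-6.86,-0.326,-0.168,-0.105,0.04],[-1.21,-1.75,-6.86,-0.326,-0.168,-0.105,0.04],[-1.21,-1.75,-6.86,-0.326,-0.166,-0.07,0.04],[-1.21,-1.75,-6.86,-0.326,-0.166,-0.07,0.04],[-1.21,-1.75,-6.86,-0.326,-0.166,-0.07,0.04]]]}}

```text
time_s: 23.15
tool_pos: [0.5023, -0.2443, 0.094]
orientation: [0.176, 0.969, -0.031, 0.171]
contact_force: [0.2, -0.6, -3.4]
gripper_width: 0.052
gripper_force: 30.0
```

```bash
python3 - <<'E'
from h import *
s=get_state();print(s['joints'].round(2))
g=.0180
rel(*show(1,.09,g=g));rel(*show(1,.03,g=g));rel(*show(1,0,g=g))
E
```

```text
[-0.72 -0.03  2.12  0.18  0.74 -2.04]
[-0.0, 0.0, 0.01] [-0.0006, -0.0007, 0.0003] rows>= 0.0
[-0.0, 0.0, 0.01] [-0.0606, -0.0007, 0.0003] rows>= 1.0
[-0.0, 0.0, 0.01] [-0.0906, -0.0008, 0.0003] rows>= 1.4
```

Emit:
{"method": "arm_command", "body": {"plan": [[[0,0,0,-0.04,0,-0.001,0.04],[0,0,0,-0.065,0,-0.0015,0.04],[0,0,0,-0.08,0,-0.0015,0.04],[0,0,0,-0.0915,0,-0.0015,0.04],[0,0,0,-0.0915,0,-0.0015,0.04],[0,0,0,-0.0915,0,-0.0015,0.04],[0,0,0,-0.0915,0,-0.0015,0.04],[0,0,0,-0.0915,0,-0.0015,0.04]]]}}

```text
time_s: 24.15
tool_pos: [0.5817, -0.2748, 0.1264]
orientation: [0.177, 0.969, -0.031, 0.171]
contact_force: [-1.2, 0.1, -2.5]
gripper_width: 0.0521
gripper_force: 30.0
```

```bash
python3 - <<'E'
from h import *
rel(*show(1,0,g=.018))
c=read_camera('side')
cv2.imwrite('pics/s6.png',cv2.resize(c['color'][90:210,270:370],(500,600),interpolation=cv2.INTER_CUBIC)[:,:,::-1])
E
```

```text
[-0.0, -0.0, 0.0] [0.0005, -0.0001, 0.0016] rows>= 0.0
```

View pics/s6.png

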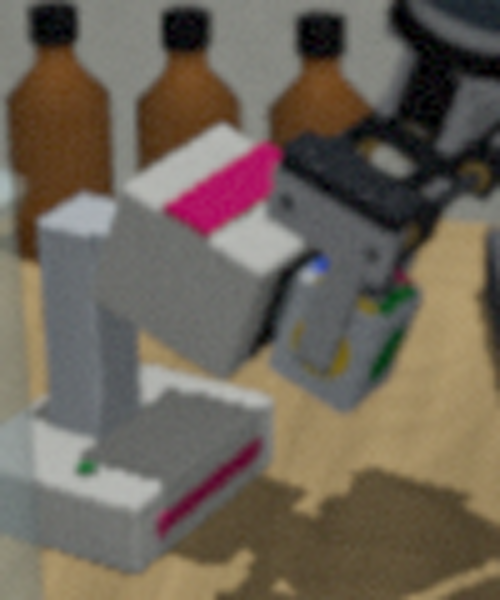

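Blue is square to the window. Hold, back off, turn.

Emit:
{"method": "arm_command", "body": {"plan": [[[0,0,0,0,0,0.001,0.04],[0,0,0,0,0,0.001,0.04],[0,0,0,0,0,0.001,0.04],[0,0,0,0,0,0.001,0.04],[0,0,0,0.05,0,0.001,0.04],[0,0,1,0.09,0,0.001,0.04],[0,0,2,0.09,0,0.001,0.04],[0,0,3,0.09,0,0.001,0.04],[0,0,4,0.09,0,0.001,0.04],[0,0,5,0.09,0,0.001,0.04],[0,0,6,0.09,0,0.001,0.04],[0,0,7,0.09,0,0.001,0.04],[0,0,8,0.09,0,0.001,0.04],[0,0,9,0.09,0,0.001,0.04],[0,0,10,0.09,0,0.001,0.04],[0,0,11,0.09,0,0.001,0.04],[0,0,12,0.09,0,0.001,0.04],[0,0,13,0.09,0,0.001,0.04],[0,0,14,0.09,0,0.001,0.04],[0,0,15,0.09,0,0.001,0.04]]]}}

```text
time_s: 26.7
tool_pos: [0.5035, -0.2454, 0.0951]
orientation: [0.982, 0.077, 0.158, 0.075]
contact_force: [0.4, -0.2, -4.2]
gripper_width: 0.0516
gripper_force: 30.0
```

```bash
python3 - <<'E'
from h import *
g=.018
rel(*show(-1,.09,g=g));rel(*show(-1,.03,g=g));rel(*show(-1,0,g=g))
E
```

```text
[0.01, -0.0, 2.97] [-0.001, -0.0006, 0.0008] rows>= 2.8
[0.01, -0.0, 2.97] [0.0511, 0.0292, 0.0009] rows>= 2.8
[0.01, -0.0, 2.97] [0.0771, 0.044, 0.0009] rows>= 2.8
```

Emit:
{"method": "arm_command", "body": {"plan": [[[0,0,1,0,0,0,0.04],[0,0,2,0,0,0,0.04],[0,0,2.97,0,0,0,0.04],[0,0,2.97,0.026,0.015,0,0.04],[0,0,2.97,0.051,0.029,0,0.04],[0,0,2.97,0.067,0.038,0,0.04],[0,0,2.97,0.0775,0.044,0,0.04],[0,0,2.97,0.0775,0.044,0,0.04],[0,0,2.97,0.0775,0.044,0,0.04],[0,0,2.97,0.0775,0.044,0,0.04],[0,0,2.97,0.0775,0.044,0,0.04],[0,0,2.97,0.0775,0.044,0,0.04]]]}}

```text
time_s: 28.2
tool_pos: [0.5817, -0.2741, 0.1254]
orientation: [0.969, -0.174, 0.171, 0.032]
contact_force: [0.1, 0.4, -2.7]
gripper_width: 0.0517
gripper_force: 30.0
```

```bash
python3 - <<'E'
from h import *
rel(*show(-1,0,g=.018))
for q in (-90,-111,-75): print(q); rel([.47,-.055,.10],Rdown(np.radians(q)))
t=read_camera('top');b=outline_of('top','tray')
for x in b[:2]:
    ys,xs=np.nonzero(x['mask']);cc=[xs.mean(),ys.mean()];r=cv2.minAreaRect(np.c_[xs,ys].astype(np.float32));print(x['score'],cc,r,at_z(t,[cc,r[0]],.016).round(4), at_z(t,cv2.boxPoints(r),.016).round(3).tolist())
E
```

```text
[0.0, -0.0, 0.03] [0.0001, 0.0008, 0.0007] rows>= 0.0
-90
[0.37, -1.98, -2.02] [-0.1787, -0.1665, -0.0387] rows>= 4.0
-111
[0.0, -2.01, 0.06] [-0.1787, -0.1665, -0.0387] rows>= 4.0
-75
[0.63, -1.94, -3.5] [-0.1787, -0.1665, -0.0387] rows>= 4.0
0.92 [np.float64(389.10032173150046), np.float64(316.6303012576777)] ((389.3953857421875, 316.58251953125), (59.51048278808594, 58.519161224365234), 16.189205169677734) [[ 0.464  -0.051   0.016 ]
 [ 0.4641 -0.0516  0.016 ]] [[0.425, 0.024, 0.016], [0.539, -0.012, 0.016], [0.503, -0.128, 0.016], [0.391, -0.091, 0.016]]
0.21 [np.float64(138.99908424908426), np.float64(240.6456043956044)] ((139.97694396972656, 239.6846466064453), (41.05550003051758, 33.11727523803711), 7.125016689300537) [[0.6278 0.4637 0.016 ]
 [0.6298 0.4617 0.016 ]] [[0.601, 0.507, 0.016], [0.67, 0.501, 0.016], [0.658, 0.416, 0.016], [0.59, 0.423, 0.016]]
```

```bash
python3 - <<'E'
from h import *
R=Rdown(np.radians(-107.5))
for z in (.13,.06,.03): rel([.465,-.053,z],R)
E
```

```text
[0.06, -2.01, -0.28] [-0.1735, -0.1666, -0.0687] rows>= 4.0
[0.06, -2.01, -0.28] [-0.1976, -0.1668, -0.0029] rows>= 4.1
[0.06, -2.01, -0.28] [-0.2079, -0.1669, 0.0252] rows>= 4.3
```

Emit:
{"method": "arm_command", "body": {"plan": [[[0,0,0,0,0.001,0,0.04],[0,0,0,0,0.001,0,0.04],[0,0,0,0,0.001,0,0.04],[0,0,0,-0.045,0,0,0.04],[0,0,0,-0.09,0,0,0.04],[0.06,-2.01,-0.28,-0.1735,-0.1666,-0.0687,0.04],[0.06,-2.01,-0.28,-0.1735,-0.1666,-0.0687,0.04],[0.06,-2.01,-0.28,-0.1735,-0.1666,-0.0687,0.04],[0.06,-2.01,-0.28,-0.1735,-0.1666,-0.0687,0.04],[0.06,-2.01,-0.28,-0.1735,-0.1666,-0.0687,0.04],[0.06,-2.01,-0.28,-0.1976,-0.1668,-0.003,0.04],[0.06,-2.01,-0.28,-0.1976,-0.1668,-0.003,0.04],[0.06,-2.01,-0.28,-0.205,-0.1668,0.018,0.04],[0.06,-2.01,-0.28,-0.205,-0.1668,0.018,0.04]]]}}

```text
time_s: 30.05
tool_pos: [0.4649, -0.0539, 0.0376]
orientation: [0.988, -0.153, -0.001, 0.0]
contact_force: [-0.5, 0.2, -2.3]
gripper_width: 0.0519
gripper_force: 30.0
```

```bash
python3 - <<'E'
from h import *
rel([.465,-.053,.0235],Rdown(np.radians(-107.5)))
E
```

```text
[0.0, 0.01, -0.01] [-0.0002, -0.0009, 0.0141] rows>= 0.2
```

Lower, open only to 72 mm (inside the walls), and rise.

Emit:
{"method": "arm_command", "body": {"plan": [[[0,0,0,0,0,0.008,0.04],[0,0,0,0,0,0.014,0.04],[0,0,0,0,0,0.014,0.04],[0,0,0,0,0,0.014,0.068],[0,0,0,0,0,0.014,0.068],[0,0,0,0,0,0.014,0.068],[0,0,0,0,0,0.014,0.068],[0,0,0,0,0,-0.03,0.068],[0,0,0,0,0,-0.08,0.068],[0,0,0,0,0,-0.13,0.068],[0,0,0,0,0,-0.16,0.068],[0,0,0,0,0,-0.16,0.068]]]}}

```text
time_s: 31.55
tool_pos: [0.4669, -0.0536, 0.2004]
orientation: [0.988, -0.152, 0.003, 0.001]
contact_force: [0.2, 0.3, -0.1]
gripper_width: 0.068
gripper_force: 0.0
```

```bash
python3 - <<'E'
from h import *
c=read_camera('wrist');save(c,'w7.png');print(proj(c,[[.465,-.053,.073]]))
E
```

```text
[[319.09352411 236.23298092]]
```

View pics/w7.png

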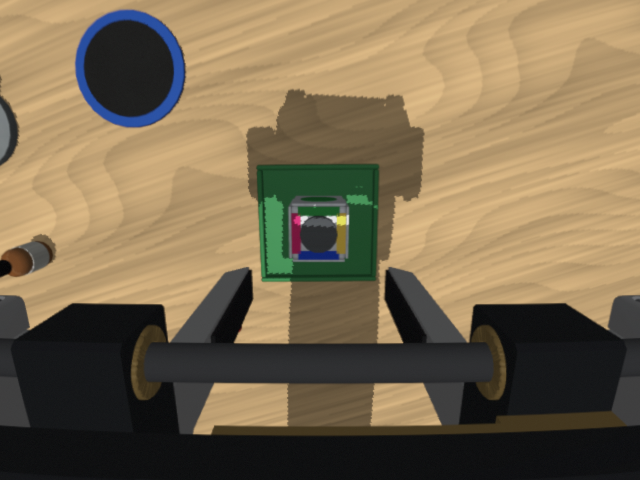

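The housing stands upright and centred in the tray (boss at (319,235), tray 258–378 by 164–280), and the gripper is clear.

```bash
python3 -c "
from plant import *
print(hand_in())"
```

```text
the job is handed in; nothing more can be done
None
```

The job is handed in: all four sides were shown at the reader, with the regrasp on the pad in between. The last picture shows the housing upright and centred in the green tray, let go. The hand-in returned no verdict.

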